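# Unhook the kit tote and stand it on the scale

## Robot

A 6-joint arm with a two-finger parallel gripper is mounted at the origin on the work surface. World frame = base frame: x ahead of the robot, y to its left, z up, the work surface at z = 0. Lengths are in m, angles in rad, forces in N, time in s.
With the tool pointing down it reaches from about 0.3 to 0.875 m from the base axis. Payload 6.4 kg.
Tool frame: the origin (TCP) lies on the centre line of the jaws, within the pads' length; the fingertips stand 11 mm ahead of it and the grasp point (between the pads) lies 8 mm behind it (ctrl.tip_reach is the distance from the TCP to the fingertips, in m); z points along the fingers, y is the direction in which the jaws open and shut (so a half turn about z gives the same grasp; the last joint's range is limited). The gripper opens to 85 mm and grips with 20 to 120 N. Pads are 22 mm wide; open, the fingers measure 114 mm over their backs; the gripper's body (76 mm by 85 mm) begins 54 mm behind the grasp point. The pads swing forward as they close: fully open they stand 13 mm farther back than shut.
Start: joints at [-1.498, 0.181, 1.607, -0, 1.354, -0.206], TCP at [0.158, -0.553, 0.242] pointing down, gripper open.
Joint ranges: [-2.99, 2.99], [-0.89, 2.07], [0.3, 2.58], [-1.14, 4.28], [0, 2.63], [-3.12, 3.12]. Speed limits (rad/s): [2.57, 2.57, 3.01, 3.14, 3.14, 3.14].

## Interface

Orientations are given as a unit quaternion [w, x, y, z].
In Python, from bench import get_obs, camera, camera_model, ctrl gives the robot as it stands.
- The arm moves only by the shell command python3 -m inch 'ROWS'. ROWS is a JSON object of lists of equal length, an entry for each row: "linear": the shift along the tool's x, y, z in m, a list of three; "rot": the turn, a rotation vector about the tool's x, y, z in rad, a list of three; "claw": the opening, from 0 (shut) to 1 (fully open). A call has exactly 5 rows; each row is the pose to reach, as a shift and turn from the pose commanded when the call began, along the tool's axes at that moment; what a row does not reach only later rows make up. A row lasts 1/8 s, in which the tool goes at most 62.5 mm and 10.7 degrees, less where a joint would pass 70% of its speed; a pose out of reach is approached as far as the arm can. A call with a gripper value outside its range is refused whole. The fingers move at their own pace and stop on an object; the grip force is fixed at half the most. Time passes only in rows, so rows that repeat a pose let the fingers close, or fill a call up. It gives the time, the measured TCP pose, the force and the opening at its end, in the units of the state.
- get_obs(): the state, without advancing time (a new reading comes with each control period).
- camera(name): name is "side" or "top"; returns the picture (384x512x3 uint8, red, green, blue); there is no depth.
- camera_model(name): a dict with "mtx" (3x3 intrinsics, pixels), "k1" (the pictures are not rectified: a ray, as slopes to the right and down, at radius r is drawn at 1 + k1 r^2 times it, then the intrinsics apply), "eye" and "rotation" of the camera in the world. Camera axes: x right, y down, z forward; pixel columns grow to the right and rows downward; lengths in m; the calibration is good to about 2 mm. A picture is of the moment at which its call begins. camera_model takes no time and is no camera call.
- ctrl.hand_in(): hands the job in, once; it reports no verdict.
The state is a dict: "time_s": time; "q": joint angles; "dq": joint speeds; "joint_efforts": joint torques, N m; "eef_pos": TCP position; "eef_rot": TCP orientation; "wrist_force": force on the tool from outside, world axes, zero at the start; "torque": the same for the moment, N m; "opening": opening from 0.0 (shut) to 1.0 (fully open).
Only numpy, scipy, OpenCV 4.12 (cv2) and the standard library are available. Lean on these libraries where they do the work, as an engineer would, in place of code of your own. Each camera call takes 0.05 s, during which the arm holds its last target. There are 200 camera calls.

## Task

Take the plywood kit tote off the bench hook: hold it by its top grip, press its handle bar back against the hook's sprung keeper until the bar comes out from under the beak, lift it off and let the keeper spring shut. Then stand the tote upright in the middle of the scale's steel plate, set down gently, and let go. Leave everything else on the bench where it is.

Things in the scene. Friction and masses are not known exactly. Their poses are not given: they have to be found in the camera images.
- tote_grip (a point): Centre of the tote's wooden grip block, where to hold it: 24 mm (x) by 60 mm (y) by 30 mm high, free on all sides and above. Fixed to the bar 55 mm below by two struts (8 mm wide, at y = +-26 mm). z up; x and y parallel, within 0.05 rad, to those of hook_seat while it hangs. The tote is plywood, rigid, 0.35 to 0.6 kg.
- tote_bar (a point): Centre of the tote's round bar, 16 mm in diameter, 120 mm long along the tote's y, 55 mm below tote_grip. The tote hangs by the middle of it, between the two struts.
- tote_foot (a point): Centre of the tote's flat underside, 180 mm below tote_grip. The tote is 90 mm (x) by 120 mm (y) and 195 mm high: an open tray with walls 35 mm high and kit pieces in it no higher than that; at each y end an upright 30 mm wide holds the bar.
- hook_seat (a point): Where the tote's bar rests (centre of the bar) in the fixed hook, 180 mm above the table. x: level, from the hook's nose back to its post; z up. Hook 16 mm wide (y), its floor level, 8 mm below this point; arm's underside 22 mm below. The nose in front (x = -23 to -9 mm) rises 18 mm above this point. To free the bar: 8 to 22 mm (best 15) back in +x, then straight up.
- beak (a point): Tip of the nose's beak, on its top face, 18 mm above hook_seat; the beak (6 mm thick) covers the front half of the bar. With the bar raised 35 to 50 mm from the seat the tote can be drawn off level in -x of hook_seat: the nose passes between the struts, under the bar and over the tray. It is wholly clear after 120 mm.
- post_top (a point): Top of the stand's post, 34 mm square, 85 mm behind hook_seat and 208 mm above the table. The stand's base plate is 12 mm thick and reaches from 80 mm in front of the seat to 115 mm behind it, 70 mm to either side.
- keeper (a joint): Sprung keeper: a steel tongue 42 mm long, 22 mm wide, hinged in the hook's floor 22 mm behind the seat, leaning forward over the bar to the beak; tip 23 mm above hook_seat. 0 rad shut, grows as the bar presses it back (0.3 with the bar 8 mm back, 0.7 to 0.8 at 15 mm, stop 1.3). Pressing takes 2 to 7 N; it springs shut by itself.
- scale_plate (a point): Centre of the top face of the bench scale's square steel plate, 200 by 200 mm, 41 mm above the table. Fixed. x, y along its edges, z up. A display strip (26 mm high) lies on its -x side.
- screwdriver: Bystander, to be left alone: screwdriver 180 mm long, black handle, lying between hook stand and scale. Origin at its underside.
- wrench: Bystander, to be left alone: open-ended spanner 160 mm long, lying behind the screwdriver. Origin at its underside.
- mug: Bystander, to be left alone: white mug, 80 mm across, 90 mm high. Origin at its underside.
- bottle: Bystander, to be left alone: clear bottle, 60 mm across, 170 mm high. Origin at its underside.
- driver: Bystander, to be left alone: cordless driver 200 mm long lying on its side. Origin at its underside.

How it is judged:
On the way, in this order (a step that is already met when the one before it is completed fails the run):
1. the keeper is pressed open (over 0.2 rad) by the tote's bar, not by the fingers, with the tote still in the hook (value of joint keeper above 0.2 rad and contact force between tote and hook_stand above 0.3 N and contact force between the fingers and hook_stand below 0.5 N and distance between tote_grip and hook_seat below 0.1 m), for 0.1 s.
2. the tote is off the hook: its grip over 120 mm from the hook seat, the tote not touching the stand, the keeper shut again (under 0.1 rad) (distance between tote_grip and hook_seat above 0.12 m and contact force between tote and hook_stand below 0.1 N and value of joint keeper below 0.1 rad), for 0.1 s.
At the end, for the whole second after the job is handed in: The tote stands upright (within 0.08 rad) and at rest on the scale's plate, its grip within 40 mm of the plate's centre seen from above and 180 mm (+-6 mm) over the plate; the keeper is shut (under 0.1 rad) (horizontal distance between tote_grip and scale_plate below 0.04 m and z of tote_grip in the frame of scale_plate between 0.174 and 0.186 m and angle between tote_grip's own z axis and vertical below 0.08 rad and contact force between tote and scale above 1 N and linear speed of tote below 0.02 m/s and angular speed of tote below 0.1 rad/s and value of joint keeper below 0.1 rad); the robot touches nothing.
It fails at once if the tote is dropped or slammed on the scale (faster than 0.4 m/s within 20 mm of the plate) (linear speed of tote above 0.4 m/s and horizontal distance between tote_grip and scale_plate below 0.1 m and z of tote_grip in the frame of scale_plate below 0.2 m).
It fails at once if a bystander is moved by more than 30 mm (distance of any of screwdriver, wrench, mug, bottle, driver from where it was at the start of the episode above 0.03 m).
It also fails if it takes over 43 s, if anything falls off the work surface, if the arm or the gripper's body presses on something with over 40 N, if the wrist force passes 120 N, or if a joint passes its speed limit or range.

## Working session

There is one attempt and no reset: what is moved stays moved. The work goes in short steps, Python scripts to look and compute and a shell command to move; the robot and the scene stay as the last step left them, time stands still between calls to the robot, and variables do not carry over. Pictures are saved under pics/ and viewed, on a budget of 10 in all, crops included, one or two more only if the job needs it, and the job is handed in when it is done.

```bash
mkdir -p pics
python3 - <<'E'
from bench import get_obs,camera,camera_model,ctrl
import cv2
for n in("side","top"):
    im=camera(n); cv2.imwrite(f"pics/{n}0.png",im[:,:,::-1]); m=camera_model(n); print(n,m)
o=get_obs(); print(o, ctrl.tip_reach)
E
```

```text
side {'mtx': array([[438.81955531,   0.        , 253.09459967],
       [  0.        , 438.81955531, 190.5130095 ],
       [  0.        ,   0.        ,   1.        ]]), 'k1': 0.05826270312416647, 'eye': array([0.04282453, 0.71141104, 1.13812111]), 'rotation': array([ 0.12067284, -0.29425554,  0.88581968, -0.33789828])}
top {'mtx': array([[424.45413449,   0.        , 254.67478981],
       [  0.        , 424.45413449, 189.08508115],
       [  0.        ,   0.        ,   1.        ]]), 'k1': -0.06954764657188052, 'eye': array([ 3.27983307e-01, -1.52347758e-03,  1.82194565e+00]), 'rotation': array([-0.05945616,  0.71164325, -0.69805382,  0.05243763])}
{'time_s': 0.1, 'q': array([-1.49831129e+00,  1.81464107e-01,  1.60791273e+00,  4.81469356e-05,
        1.35375268e+00, -2.06309439e-01]), 'dq': array([ 0.00063003, -0.00168757, -0.00320758,  0.00111665,  0.00188043,
        0.0020908 ]), 'joint_efforts': array([ 6.41494553e-04, -4.45874441e+01, -3.52238810e+01, -3.07491346e-04,
        4.14188733e-03,  2.23972683e-05]), 'eef_pos': array([ 0.15822969, -0.5523177 ,  0.24147341]), 'eef_rot': array([-7.65137349e-04,  9.90300358e-01,  1.38941032e-01,  7.48309587e-05]), 'wrist_force': array([-0.60411488,  0.30534541, -0.86233619]), 'torque': array([-0.02388401,  0.01378659,  0.00337229]), 'opening': 1.0019165396053265} 0.011
```

View pics/side0.png

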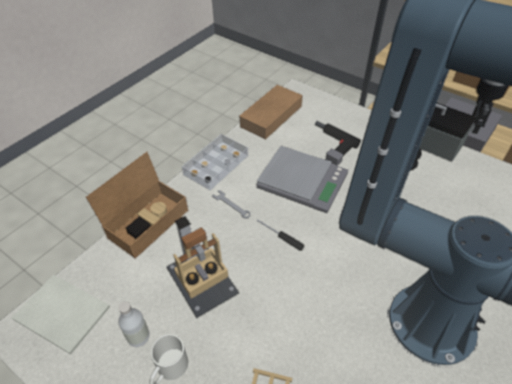

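View pics/top0.png

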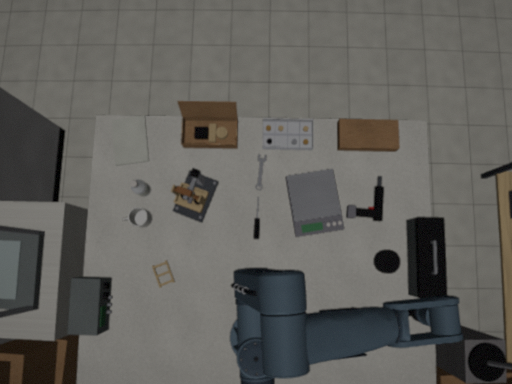

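The side view shows the hook stand and tote near (200,265), with the scale near (303,178). In the top view the tote is near (190,195) and the scale near (316,202). Next I'll zoom in on both.

Run:
```python
import cv2,numpy as np
s=cv2.imread("pics/side0.png");t=cv2.imread("pics/top0.png")
def c(im,x,y,w,h,k): return cv2.resize(im[y:y+h,x:x+w],None,fx=k,fy=k,interpolation=cv2.INTER_CUBIC)
a=c(s,160,210,80,105,5)   #400x525
b=c(t,160,160,64,64,6)    #384
out=np.zeros((530,790,3),np.uint8); out[:525,:400]=a; out[:384,402:786]=b
for i in range(0,80,10): cv2.putText(out,str(160+i),(i*5,10),0,.35,(0,0,255)); cv2.line(out,(i*5,12),(i*5,18),(0,0,255))
for i in range(10,105,10): cv2.putText(out,str(210+i),(0,i*5),0,.35,(0,0,255))
for i in range(0,64,10): cv2.putText(out,str(160+i),(402+i*6,395),0,.35,(0,0,255));cv2.putText(out,str(160+i),(760,i*6+4),0,.35,(0,0,255))
cv2.imwrite("pics/z0.png",out)
```

```text
(no output)
```

View pics/z0.png

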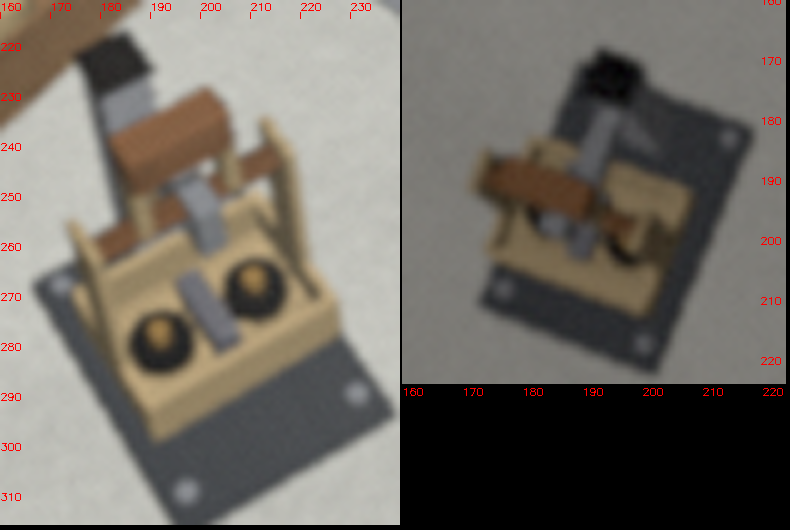

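Side zoom: grip block silhouette from about (181,228) to (207,248), with the beak just in front of the bar at (202,253). The dark base plate shows corners at about (166,267) and (240,292). In the top zoom the block spans about (172,185) to (193,195), and the plate corners are near (219,182), (202,222) and (173,210).

```bash
cat > h.py <<'E'
import numpy as np,cv2
from bench import camera_model
from scipy.spatial.transform import Rotation as R
def ray(n,uv):
    m=camera_model(n);K=m["mtx"]; d=(np.array(uv,float)-K[:2,2])/[K[0,0],K[1,1]]
    s=d.copy()
    for _ in range(20): s=d/(1+m["k1"]*(s@s))
    v=R.from_quat(m["rotation"],scalar_first=True).apply([*s,1]); return np.array(m["eye"]),v/np.linalg.norm(v)
def onz(n,uv,z):
    e,v=ray(n,uv); return e+v*(z-e[2])/v[2]
def tri(a,b):
    e1,v1=ray("side",a);e2,v2=ray("top",b)
    t=np.linalg.lstsq(np.c_[v1,-v2],e2-e1,rcond=None)[0]
    p,q=e1+t[0]*v1,e2+t[1]*v2; return (p+q)/2,np.linalg.norm(p-q)
E
python3 - <<'E'
from h import *
s=cv2.imread("pics/side0.png");t=cv2.imread("pics/top0.png")
def mask(im,box,lo,hi,k):
    x0,y0,x1,y1=box;k4=4
    c=cv2.resize(im[y0:y1,x0:x1],None,fx=k4,fy=k4,interpolation=cv2.INTER_CUBIC)
    m=cv2.inRange(cv2.cvtColor(c,cv2.COLOR_BGR2HSV),lo,hi)
    m=cv2.morphologyEx(m,cv2.MORPH_OPEN,np.ones((k,k),np.uint8))
    n,l,st,ce=cv2.connectedComponentsWithStats(m); out=[]
    for i in np.argsort(-st[1:,4])[:3]+1:
        cn=cv2.findContours((l==i).astype(np.uint8),0,2)[0][0]
        r=cv2.minAreaRect(cn); bp=cv2.boxPoints(r)
        f=lambda p:(np.array(p)+.5)/k4-.5+[x0,y0]
        out.append((f(ce[i]),f(bp),st[i,4]/k4**2)); print(out[-1][0].round(2),f(bp).round(1).tolist(),out[-1][2])
    return out
for n,im,px in(("side",s,[(195,235),(190,242),(212,245),(170,253),(195,225)]),("top",t,[(178,190),(188,192),(198,198),(185,205)])):
    h=cv2.cvtColor(im,cv2.COLOR_BGR2HSV)
    for x,y in px: print(n,x,y,h[y,x])
print("grip side");a=mask(s,(175,220,220,262),(5,95,40),(14,255,255),9)
print("grip top");b=mask(t,(165,178,205,208),(4,110,30),(14,255,255),9)
print(tri(a[0][0],b[0][0]))
print("base top (dark)");
for uv in[(160+353/6,160+130/6),(160+253/6,160+373/6),(160+76/6,160+300/6)]: print(onz("top",uv,.012).round(4))
for uv in[(160+32/5,210+285/5),(160+395/5,210+412/5)]: print(onz("side",uv,.012).round(4))
E
```

```text
side 195 235 [ 12 121 133]
side 190 242 [ 13 121 114]
side 212 245 [ 13  50 138]
side 170 253 [ 34   9 197]
side 195 225 [ 30   9 195]
top 178 190 [ 13 145  86]
top 188 192 [ 13 139  86]
top 198 198 [ 16 110  93]
top 185 205 [ 19  86 119]
grip side
[193.69 238.01] [[180.9, 237.7], [201.8, 227.3], [207.5, 238.6], [186.6, 249.0]] 262.5
[183.23 257.62] [[178.9, 257.9], [185.3, 253.7], [187.8, 257.5], [181.4, 261.7]] 27.6875
[211.68 242.29] [[208.6, 239.9], [214.6, 239.9], [214.6, 244.6], [208.6, 244.6]] 24.5
grip top
[182.86 190.85] [[173.0, 191.5], [175.2, 184.8], [192.1, 190.4], [189.9, 197.1]] 95.5625
[194.75 196.62] [[193.6, 195.6], [195.9, 195.6], [195.9, 197.6], [193.6, 197.6]] 5.625
(array([0.56847328, 0.28854019, 0.23621061]), np.float64(0.0019303708066444603))
base top (dark)
[0.6466 0.1754 0.012 ]
[0.4695 0.241  0.012 ]
[0.5192 0.3705 0.012 ]
[0.6919 0.31   0.012 ]
[0.4651 0.2472 0.012 ]
```

Run:
```python
import cv2,numpy as np
s=cv2.imread("pics/side0.png");t=cv2.imread("pics/top0.png")
def c(im,x,y,w,h,k): return cv2.resize(im[y:y+h,x:x+w],None,fx=k,fy=k,interpolation=cv2.INTER_CUBIC)
out=np.zeros((600,800,3),np.uint8)
out[:280,:400]=c(s,250,140,100,70,4); out[:320,405:745]=c(t,280,160,85,80,4)
out[330:600,:360]=c(t,170,180,40,30,9)
for i in range(0,100,10): cv2.putText(out,str(250+i),(i*4,290),0,.3,(0,0,255))
for i in range(0,70,10): cv2.putText(out,str(140+i),(0,4+i*4),0,.3,(0,0,255))
for i in range(0,85,10): cv2.putText(out,str(280+i),(405+i*4,330),0,.3,(0,0,255));cv2.putText(out,str(160+i),(760,i*4+4),0,.3,(0,0,255))
for i in range(0,40,5): cv2.putText(out,str(170+i),(i*9,595),0,.3,(0,0,255))
for i in range(0,30,5): cv2.putText(out,str(180+i),(365,334+i*9),0,.3,(0,0,255))
cv2.imwrite("pics/z1.png",out)
```

```text
(no output)
```

View pics/z1.png

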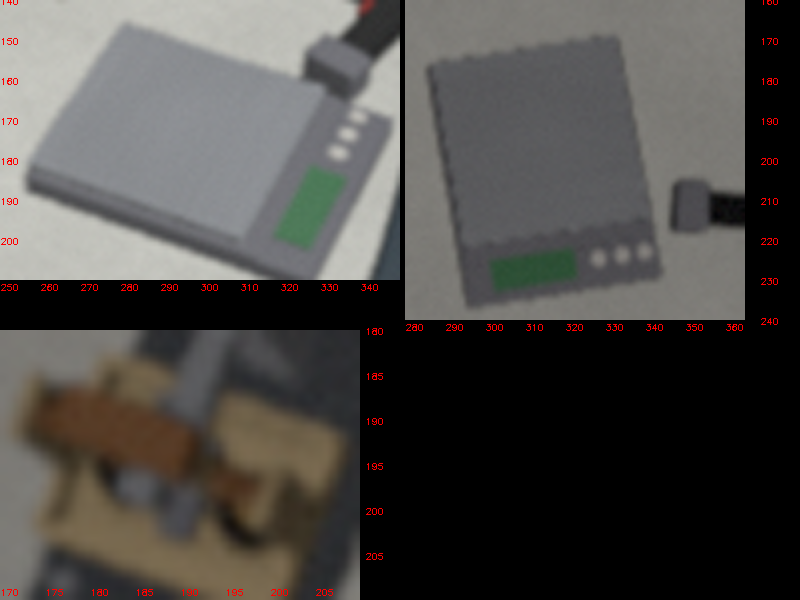

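The scale plate corners read, in the top view, about (286,176), (333,169), (340,215) and (295,221). In the side view they read about (282,145), (331,161), (310,200) and (257,183). Now I'll work out positions.

```bash
cat >> h.py <<'E'
from bench import get_obs
def plan(p=None,yaw_y=None):
    "shift and turn in tool axes from the measured pose to TCP p, pointing down, tool y at yaw_y"
    o=get_obs(); T=R.from_quat(o["eef_rot"],scalar_first=True)
    if yaw_y is not None:
        y=np.array([np.cos(yaw_y),np.sin(yaw_y),0]);z=np.array([0,0,-1.]);G=R.from_matrix(np.c_[np.cross(y,z),y,z])
        print("rot",(T.inv()*G).as_rotvec().round(4))
    if p is not None: print("lin",T.inv().apply(np.array(p)-o["eef_pos"]).round(4))
    print("t",o["time_s"],"pos",o["eef_pos"].round(4),"F",o["wrist_force"].round(2),"open",round(o["opening"],3))
E
python3 - <<'E'
from h import *
yw=lambda a,b:np.arctan2(*(b-a)[[1,0]])
sc=[(281.7,145.2),(331,161),(309.6,199.6),(256.6,182.6)]; tp=[(286,175.9),(333,169),(340,214.8),(294.8,221)]
# side: back-left? order by world position
S=np.array([onz("side",u,.041) for u in sc]);T=np.array([onz("top",u,.041) for u in tp])
print(S.round(3),T.round(3),S.mean(0),T.mean(0)); 
print("tri corners",[ (np.round(p,3).tolist(),round(d,4)) for p,d in[tri(sc[i],tp[j]) for i,j in((0,1),(1,2),(2,3),(3,0))]])
print("grip yaw side",yw(onz("side",(180.9,237.7),.25),onz("side",(201.8,227.3),.25)),"top",yw(onz("top",(175.2,184.8),.25),onz("top",(192.1,190.4),.25)))
print("mug",onz("top",(140,217),.09),"bottle",onz("top",(139,187),.1))
# beak tip in side/top, post top centre
print("post",onz("top",(160+210/6,160+75/6),.208),onz("side",(160+115/5,210+62/5),.208))
print("beak",onz("side",(160+185/5,210+180/5),.198))
g=tri((193.69,238.01),(182.86,190.85))[0]
plan([g[0],g[1],.33],-.36)
E
```

```text
[[ 0.703 -0.311  0.041]
 [ 0.514 -0.346  0.041]
 [ 0.478 -0.146  0.041]
 [ 0.665 -0.104  0.041]] [[ 0.672 -0.114  0.041]
 [ 0.706 -0.315  0.041]
 [ 0.509 -0.343  0.041]
 [ 0.48  -0.152  0.041]] [ 0.59016105 -0.22684614  0.041     ] [ 0.59162849 -0.2307906   0.041     ]
tri corners [([0.707, -0.316, 0.036], np.float64(0.0004)), ([0.51, -0.341, 0.046], np.float64(0.0034)), ([0.481, -0.153, 0.033], np.float64(0.001)), ([0.674, -0.115, 0.027], np.float64(0.0017))]
grip yaw side -1.9241824829243885 top -1.8718201568915096
mug [0.47922127 0.48866968 0.09      ] bottle [0.60271778 0.49772543 0.1       ]
post [0.64657795 0.25026817 0.208     ] [0.64182925 0.25375636 0.208     ]
beak [0.56569975 0.28396828 0.198     ]
rot [-0.0012 -0.001  -0.932 ]
lin [ 0.6258 -0.6956 -0.0873]
t 0.1 pos [ 0.1582 -0.5523  0.2415] F [-0.6   0.31 -0.86] open 1.002
```

```bash
python3 -m inch '{"linear":[[0.037,-0.041,-0.02],[0.074,-0.082,-0.04],[0.111,-0.123,-0.06],[0.148,-0.164,-0.08],[0.185,-0.205,-0.09]],"rot":[[0,0,0],[0,0,0],[0,0,0],[0,0,0],[0,0,0]],"claw":[1,1,1,1,1]}'
python3 -m inch '{"linear":[[0.037,-0.041,0],[0.074,-0.082,0],[0.111,-0.123,0],[0.148,-0.164,0],[0.185,-0.205,0]],"rot":[[0,0,0],[0,0,0],[0,0,0],[0,0,0],[0,0,0]],"claw":[1,1,1,1,1]}'
python3 -m inch '{"linear":[[0.037,-0.041,0],[0.074,-0.082,0],[0.111,-0.123,0],[0.148,-0.164,0],[0.185,-0.205,0]],"rot":[[0,0,-0.18],[0,0,-0.36],[0,0,-0.54],[0,0,-0.72],[0,0,-0.9]],"claw":[1,1,1,1,1]}'
python3 - <<'E'
from h import *
plan([.5685,.2885,.33],-.355)
E
```

```text
time_s: 0.72
eef_pos: [0.2803, -0.3033, 0.3332]
eef_rot: [0.001, 0.99, 0.139, 0.0]
wrist_force: [0.6, 0.3, 0.4]
opening: 1.0
time_s: 1.35
eef_pos: [0.4015, -0.055, 0.3322]
eef_rot: [0.0, 0.99, 0.139, 0.0]
wrist_force: [0.7, -1.3, 0.7]
opening: 1.0
time_s: 1.98
eef_pos: [0.5229, 0.193, 0.3319]
eef_rot: [-0.0, 0.83, 0.558, -0.0]
wrist_force: [0.0, -0.9, 0.1]
opening: 1.004
rot [-0.0003  0.0004 -0.0307]
lin [0.1056 0.0063 0.0018]
t 1.975 pos [0.5229 0.193  0.3319] F [ 0.01 -0.87  0.08] open 1.004
```

```bash
python3 -m inch '{"linear":[[0.045,0.003,0],[0.09,0.006,0],[0.1056,0.0063,0.002],[0.1056,0.0063,0.002],[0.1056,0.0063,0.002]],"rot":[[0,0,-0.03],[0,0,-0.03],[0,0,-0.03],[0,0,-0.03],[0,0,-0.03]],"claw":[1,1,1,1,1]}'
python3 - <<'E'
from h import *
from bench import camera
a=camera("side");b=camera("top")
out=np.zeros((600,800,3),np.uint8)
out[:600,:450]=cv2.resize(a[185:305,150:240],None,fx=5,fy=5,interpolation=2)
out[:350,450:800]=cv2.resize(b[160:230,155:225],None,fx=5,fy=5,interpolation=2)
cv2.imwrite("pics/z2.png",out[:,:,::-1])
plan([.5685,.2885,.33],-.355)
E
```

```text
time_s: 2.6
eef_pos: [0.5684, 0.2853, 0.3302]
eef_rot: [0.0, 0.823, 0.568, -0.0]
wrist_force: [-0.3, 0.5, -1.0]
opening: 1.005
rot [ 0.0003  0.     -0.0084]
lin [ 0.0031 -0.0013  0.0007]
t 2.7 pos [0.5686 0.2852 0.3307] F [-0.31  0.1  -0.17] open 1.0
```

View pics/z2.png

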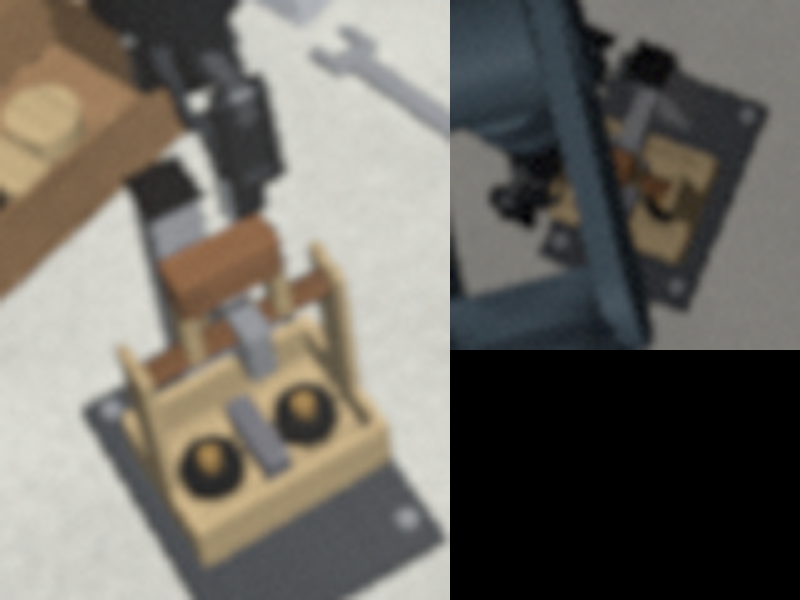

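The gripper hangs above and behind the block in the side view (fingertips around (198,226)), with its jaws along the hook's x. The tote hangs undisturbed. I'll come down part-way and check alignment from nearby.

```bash
python3 -m inch '{"linear":[[0.003,-0.001,0.015],[0.003,-0.001,0.03],[0.003,-0.001,0.045],[0.003,-0.001,0.058],[0.003,-0.001,0.058]],"rot":[[0,0,-0.008],[0,0,-0.008],[0,0,-0.008],[0,0,-0.008],[0,0,-0.008]],"claw":[1,1,1,1,1]}'
python3 - <<'E'
from h import *
from bench import camera
a=camera("side")
cv2.imwrite("pics/side3.png",a[:,:,::-1])
out=cv2.resize(a[200:275,150:240],None,fx=8,fy=8,interpolation=2)
def proj(p):
    m=camera_model("side");q=R.from_quat(m["rotation"],scalar_first=True).inv().apply(np.array(p)-m["eye"]);s=q[:2]/q[2]
    return m["mtx"][:2,:2]@(s*(1+m["k1"]*(s@s)))+m["mtx"][:2,2]
o=get_obs();T=R.from_quat(o["eef_rot"],scalar_first=True)
for l in([0,.0425,-.002],[0,-.0425,-.002],[.011,.0425,-.002],[-.011,.0425,-.002],[-.011,-.0425,-.002],[.011,-.0425,-.002]):
    u=proj(o["eef_pos"]+T.apply(l)); cv2.circle(out,tuple(((u-[150,200]+.5)*8).astype(int).tolist()),3,(255,0,0),-1)
g=np.array([.5685,.2885,.236]);hx=np.array([np.cos(-.35),np.sin(-.35),0]);hy=np.array([-hx[1],hx[0],0])
for a_ in(-1,1):
  for b_ in(-1,1):
    u=proj(g+a_*hx*.012+b_*hy*.03+[0,0,.015]); cv2.circle(out,tuple(((u-[150,200]+.5)*8).astype(int).tolist()),3,(0,255,0),-1)
cv2.imwrite("pics/z3.png",out[:,:,::-1])
plan([.5685,.2885,.230],-.355)
E
```

```text
time_s: 3.32
eef_pos: [0.5681, 0.2893, 0.2703]
eef_rot: [-0.0, 0.821, 0.572, -0.001]
wrist_force: [0.5, -0.6, -0.2]
opening: 0.996
rot [-0.001   0.0008  0.001 ]
lin [-0.0009  0.0002  0.0415]
t 3.375 pos [0.5686 0.2894 0.2715] F [-0.71  0.04  0.15] open 0.997
```

View pics/z3.png

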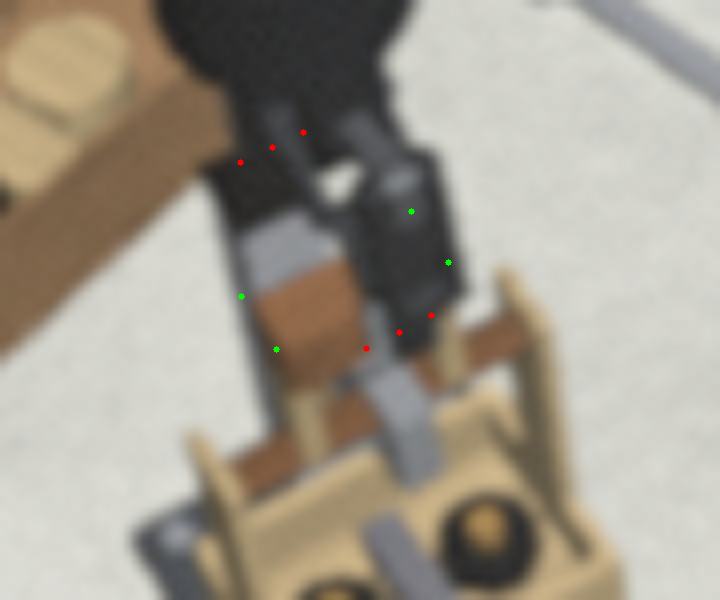

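The fingers straddle the block in the side view: the front finger ends near display (425,320), clear of the block's front face, and the back one is behind it. My predicted block corners agree with the image to about 1.5 px (about 4 mm, mostly along the block, where it matters least). So I'll descend and grip.

```bash
python3 -m inch '{"linear":[[-0.003,0,0.01],[-0.003,0,0.02],[-0.003,0,0.03],[-0.003,0,0.038],[-0.003,0,0.042]],"rot":[[0,0,0],[0,0,0],[0,0,0],[0,0,0],[0,0,0]],"claw":[1,1,1,1,1]}'
python3 -m inch '{"linear":[[0,0,0],[0,0,0],[0,0,0],[0,0,0],[0,0,0]],"rot":[[0,0,0],[0,0,0],[0,0,0],[0,0,0],[0,0,0]],"claw":[0.7,0.55,0.45,0.35,0]}'
python3 -m inch '{"linear":[[0,0,0],[0,0,0],[0,0,0],[0,0,0],[0,0,0]],"rot":[[0,0,0],[0,0,0],[0,0,0],[0,0,0],[0,0,0]],"claw":[0,0,0,0,0]}'
python3 - <<'E'
from h import *
from bench import camera
a=camera("side")
cv2.imwrite("pics/z4.png",cv2.resize(a[200:310,150:245],None,fx=5,fy=5,interpolation=2)[:,:,::-1])
plan([.5685,.2885,.230],-.355)
E
```

```text
time_s: 4.0
eef_pos: [0.5675, 0.2866, 0.2294]
eef_rot: [-0.0, 0.821, 0.572, -0.001]
wrist_force: [0.5, 0.4, -1.5]
opening: 0.998
time_s: 4.62
eef_pos: [0.5683, 0.2866, 0.2309]
eef_rot: [0.0, 0.821, 0.572, 0.001]
wrist_force: [0.6, -0.6, 0.8]
opening: 0.273
time_s: 5.25
eef_pos: [0.5683, 0.2867, 0.2308]
eef_rot: [0.0, 0.821, 0.572, 0.001]
wrist_force: [3.3, -1.8, 5.1]
opening: 0.277
rot [ 0.0012 -0.0005  0.001 ]
lin [ 0.0018 -0.0004  0.0008]
t 5.3 pos [0.5683 0.2867 0.2308] F [ 2.21 -0.91  4.07] open 0.273
```

View pics/z4.png

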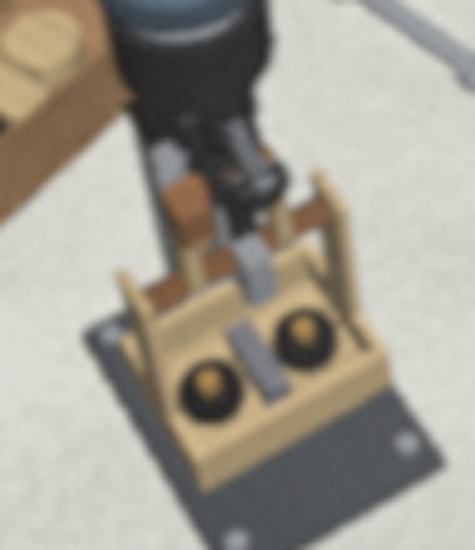

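The grip is good: opening 0.275 is about 23.4 mm, and the tote still hangs in the hook with the block between the fingers around display (215,195). Next I'll press back along the hook's +x, which is tool +y.

```bash
python3 -m inch '{"linear":[[0,0.003,-0.001],[0,0.006,-0.001],[0,0.009,-0.001],[0,0.012,-0.001],[0,0.015,-0.001]],"rot":[[0,0,0],[0,0,0],[0,0,0],[0,0,0],[0,0,0]],"claw":[0,0,0,0,0]}'
python3 -m inch '{"linear":[[0,0,0],[0,0,0],[0,0,0],[0,0,0],[0,0,0]],"rot":[[0,0,0],[0,0,0],[0,0,0],[0,0,0],[0,0,0]],"claw":[0,0,0,0,0]}'
python3 - <<'E'
from h import *
from bench import camera
a=camera("side")
cv2.imwrite("pics/z5.png",cv2.resize(a[200:310,150:245],None,fx=5,fy=5,interpolation=2)[:,:,::-1])
plan([.5683,.2867,.230],-.354)
E
```

```text
time_s: 5.92
eef_pos: [0.579, 0.2829, 0.2307]
eef_rot: [-0.003, 0.82, 0.572, -0.002]
wrist_force: [-9.7, 3.9, 8.1]
opening: 0.269
time_s: 6.55
eef_pos: [0.5794, 0.2828, 0.2308]
eef_rot: [-0.002, 0.82, 0.572, -0.002]
wrist_force: [-7.8, 3.5, 7.7]
opening: 0.273
rot [-0.006   0.0008  0.001 ]
lin [-0.0001 -0.0118  0.0008]
t 6.6 pos [0.5794 0.2828 0.2308] F [-7.45  3.41  7.11] open 0.268
```

View pics/z5.png

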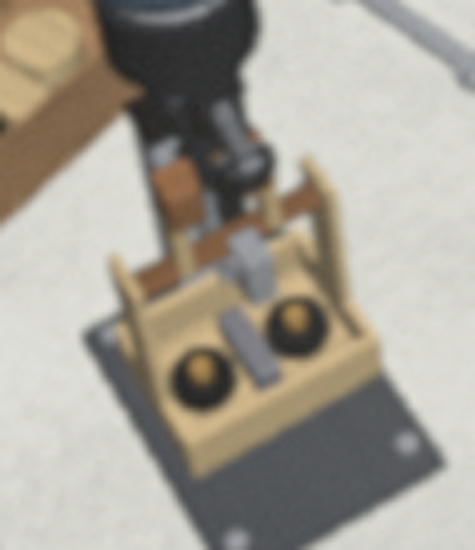

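The bar and tote have moved about 12 mm back (block now near display (180,195)) and the beak no longer covers the bar at (250,240). There is about 8 N against the motion, as expected from the keeper. I'll add 4 mm and then lift slowly.

```bash
python3 -m inch '{"linear":[[0,0.004,0],[0,0.004,-0.004],[0,0.004,-0.008],[0,0.004,-0.013],[0,0.004,-0.018]],"rot":[[0,0,0],[0,0,0],[0,0,0],[0,0,0],[0,0,0]],"claw":[0,0,0,0,0]}'
```

```text
time_s: 7.22
eef_pos: [0.5856, 0.2799, 0.2492]
eef_rot: [0.0, 0.821, 0.572, -0.0]
wrist_force: [-2.0, 0.9, -4.0]
opening: 0.273
```

```bash
python3 -m inch '{"linear":[[0,0,-0.007],[0,0,-0.014],[0,0,-0.02],[0,0,-0.024],[0,0,-0.024]],"rot":[[0,0,0],[0,0,0],[0,0,0],[0,0,0],[0,0,0]],"claw":[0,0,0,0,0]}'
python3 - <<'E'
from h import *
from bench import camera
a=camera("side")
cv2.imwrite("pics/z6.png",cv2.resize(a[180:310,150:245],None,fx=4.6,fy=4.6,interpolation=2)[:,:,::-1])
plan([.5683,.2867,.274],-.354)
E
```

```text
time_s: 7.85
eef_pos: [0.5861, 0.2801, 0.274]
eef_rot: [0.0, 0.821, 0.572, 0.001]
wrist_force: [1.5, -0.2, -3.7]
opening: 0.268
rot [ 0.0005 -0.0002 -0.0001]
lin [ 0.0002 -0.0188 -0.0005]
t 7.9 pos [0.5859 0.28   0.2735] F [ 0.63 -0.13 -4.6 ] open 0.268
```

View pics/z6.png

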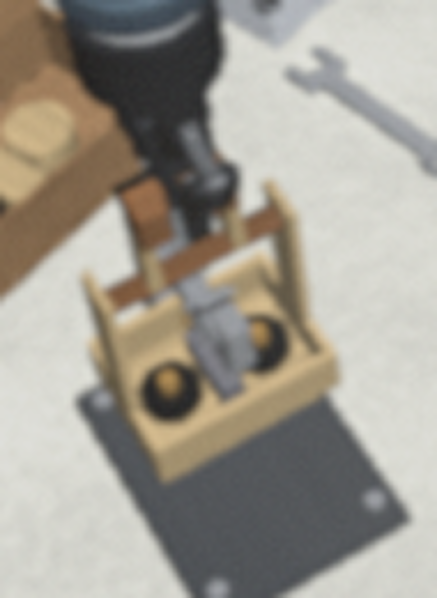

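The tote is lifted clear: the bar is above the hook, the keeper tongue lies at (205,290), and the wrist force is about 4.5 N of weight with no side load. Now I'll draw it off level along tool -y.

```bash
python3 -m inch '{"linear":[[0,-0.008,0],[0,-0.018,0],[0,-0.03,0],[0,-0.042,0],[0,-0.055,0]],"rot":[[0,0,0],[0,0,0],[0,0,0],[0,0,0],[0,0,0]],"claw":[0,0,0,0,0]}'
```

```text
time_s: 8.52
eef_pos: [0.5331, 0.2996, 0.2734]
eef_rot: [0.0, 0.82, 0.572, 0.0]
wrist_force: [-0.1, 0.6, -4.2]
opening: 0.272
```

```bash
python3 -m inch '{"linear":[[0,-0.02,0],[0,-0.04,0],[0,-0.06,0],[0,-0.08,0],[0,-0.1,0]],"rot":[[0,0,0],[0,0,0],[0,0,0],[0,0,0],[0,0,0]],"claw":[0,0,0,0,0]}'
python3 -m inch '{"linear":[[0,0,-0.02],[0,0,-0.05],[0,0,-0.08],[0,0,-0.1],[0,0,-0.1]],"rot":[[0,0,0],[0,0,0],[0,0,0],[0,0,0],[0,0,0]],"claw":[0,0,0,0,0]}'
python3 - <<'E'
from h import *
from bench import camera
a=camera("side")
cv2.imwrite("pics/z7.png",cv2.resize(a[150:330,130:330],None,fx=3,fy=3,interpolation=2)[:,:,::-1])
plan([.591,-.229,.374],-1.4)
E
```

```text
time_s: 9.15
eef_pos: [0.4389, 0.3343, 0.2734]
eef_rot: [-0.0, 0.821, 0.572, 0.0]
wrist_force: [0.6, 0.9, -3.5]
opening: 0.272
time_s: 9.78
eef_pos: [0.4405, 0.3345, 0.3753]
eef_rot: [0.0, 0.82, 0.572, 0.002]
wrist_force: [-0.4, -0.3, -4.2]
opening: 0.274
rot [ 3.0000e-04 -1.2000e-03  1.0462e+00]
lin [-0.476   0.3368 -0.0006]
t 9.825 pos [0.44   0.3342 0.3735] F [ 0.33 -0.46 -3.77] open 0.271
```

View pics/z7.png

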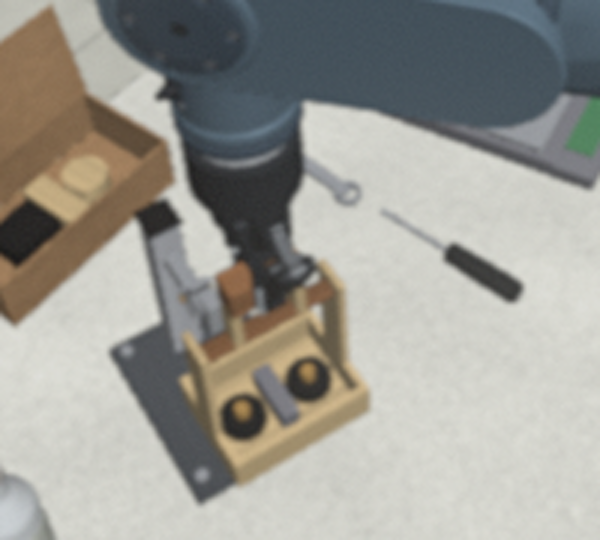

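The tote hangs free in the gripper, clear of the stand, and the keeper tongue looks back at the beak, near (210,300) in the display. I'll carry it to the scale and turn it to match the plate edges.

```bash
python3 -m inch '{"linear":[[-0.02,0.014,0],[-0.055,0.039,0],[-0.09,0.064,0],[-0.125,0.089,0],[-0.16,0.114,0]],"rot":[[0,0,0],[0,0,0],[0,0,0],[0,0,0],[0,0,0]],"claw":[0,0,0,0,0]}'
python3 -m inch '{"linear":[[-0.035,0.025,0],[-0.07,0.05,0],[-0.105,0.075,0],[-0.14,0.1,0],[-0.175,0.124,0]],"rot":[[0,0,0],[0,0,0],[0,0,0],[0,0,0],[0,0,0]],"claw":[0,0,0,0,0]}'
python3 -m inch '{"linear":[[-0.035,0.025,0],[-0.07,0.05,0],[-0.105,0.075,0],[-0.13,0.092,0],[-0.141,0.099,0]],"rot":[[0,0,-0.105],[0,0,-0.21],[0,0,-0.315],[0,0,-0.42],[0,0,-0.524]],"claw":[0,0,0,0,0]}'
python3 - <<'E'
from h import *
plan([.591,-.229,.3],.17)
E
```

```text
time_s: 10.45
eef_pos: [0.4911, 0.1431, 0.3714]
eef_rot: [-0.001, 0.821, 0.572, -0.001]
wrist_force: [1.0, -0.0, -3.4]
opening: 0.27
time_s: 11.08
eef_pos: [0.5469, -0.0639, 0.3713]
eef_rot: [-0.001, 0.821, 0.572, -0.001]
wrist_force: [0.5, 0.1, -3.8]
opening: 0.271
time_s: 11.7
eef_pos: [0.5908, -0.231, 0.3704]
eef_rot: [-0.002, 0.644, 0.765, -0.0]
wrist_force: [-0.9, -0.1, -3.4]
opening: 0.273
rot [-0.003  -0.0023  0.0014]
lin [0.0018 0.0007 0.0704]
t 11.7 pos [ 0.5908 -0.231   0.3704] F [-0.86 -0.07 -3.4 ] open 0.273
```

```bash
python3 -m inch '{"linear":[[0.002,0.001,0.025],[0.002,0.001,0.055],[0.002,0.001,0.085],[0.002,0.001,0.11],[0.002,0.001,0.135]],"rot":[[0,0,0],[0,0,0],[0,0,0],[0,0,0],[0,0,0]],"claw":[0,0,0,0,0]}'
python3 - <<'E'
from h import *
from bench import camera
a=camera("side");b=camera("top")
out=np.zeros((420,800,3),np.uint8)
out[:420,:440]=cv2.resize(a[110:215,245:355],None,fx=4,fy=4,interpolation=2)
out[:360,440:800]=cv2.resize(b[155:245,275:365],None,fx=4,fy=4,interpolation=2)
cv2.imwrite("pics/z8.png",out[:,:,::-1])
plan([.591,-.229,.217],.17)
E
```

```text
time_s: 12.32
eef_pos: [0.591, -0.2264, 0.2352]
eef_rot: [-0.002, 0.645, 0.765, -0.0]
wrist_force: [0.1, 0.1, -3.5]
opening: 0.269
rot [-0.0073 -0.0064 -0.    ]
lin [-0.0038  0.0012  0.0156]
t 12.425 pos [ 0.5893 -0.2255  0.2326] F [-0.92  0.1  -4.7 ] open 0.272
```

View pics/z8.png

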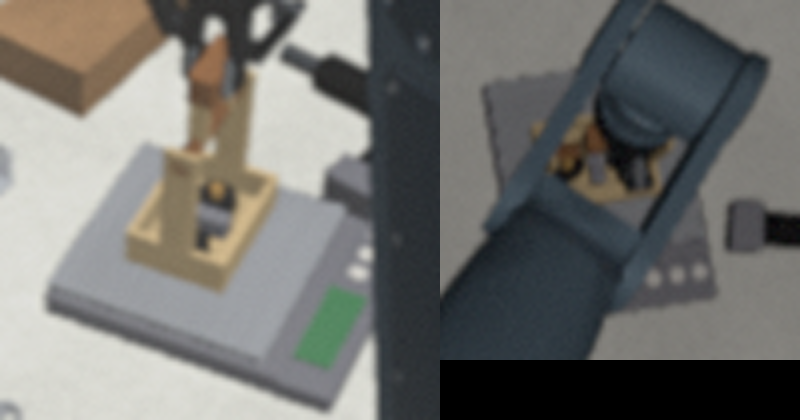

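The tote is upright over the middle of the plate (tray spans display (125–278, 165–290) in the side view), with the driver and everything else clear. Now the slow descent.

```bash
python3 -m inch '{"linear":[[-0.003,0,0.003],[-0.003,0,0.006],[-0.003,0,0.009],[-0.003,0,0.011],[-0.003,0,0.013]],"rot":[[-0.006,-0.005,0],[-0.006,-0.005,0],[-0.006,-0.005,0],[-0.006,-0.005,0],[-0.006,-0.005,0]],"claw":[0,0,0,0,0]}'
```

```text
time_s: 13.05
eef_pos: [0.5926, -0.2303, 0.2254]
eef_rot: [0.004, 0.645, 0.765, 0.001]
wrist_force: [0.0, 1.2, -4.6]
opening: 0.267
```

```bash
python3 -m inch '{"linear":[[0,0,0.002],[0,0,0.004],[0,0,0.006],[0,0,0.008],[0,0,0.008]],"rot":[[0,0,0],[0,0,0],[0,0,0],[0,0,0],[0,0,0]],"claw":[0,0,0,0,0]}'
```

```text
time_s: 13.68
eef_pos: [0.5929, -0.2306, 0.2183]
eef_rot: [0.004, 0.645, 0.765, 0.001]
wrist_force: [0.0, -1.0, 2.9]
opening: 0.269
```

The wrist force has swung from -4.5 to +3 N at the expected height, so the tote is standing. I'll release and rise.

```bash
python3 -m inch '{"linear":[[0,0,0],[0,0,0],[0,0,0],[0,0,0],[0,0,0]],"rot":[[0,0,0],[0,0,0],[0,0,0],[0,0,0],[0,0,0]],"claw":[0.32,0.38,0.5,0.7,0.85]}'
python3 -m inch '{"linear":[[0,0,0],[0,0,-0.008],[0,0,-0.02],[0,0,-0.035],[0,0,-0.055]],"rot":[[0,0,0],[0,0,0],[0,0,0],[0,0,0],[0,0,0]],"claw":[0.85,0.85,0.85,0.85,0.85]}'
python3 -m inch '{"linear":[[0,0,-0.04],[0,0,-0.08],[-0.03,0,-0.11],[-0.08,0,-0.11],[-0.13,0,-0.11]],"rot":[[0,0,0],[0,0,0],[0,0,0],[0,0,0],[0,0,0]],"claw":[0.85,0.85,0.85,0.85,0.85]}'
python3 -m inch '{"linear":[[-0.04,0,0],[-0.08,0,0],[-0.11,0,0],[-0.11,0,0],[-0.11,0,0]],"rot":[[0,0,0],[0,0,0],[0,0,0],[0,0,0],[0,0,0]],"claw":[0.85,0.85,0.85,0.85,0.85]}'
python3 - <<'E'
from h import *
from bench import camera
a=camera("side");b=camera("top")
cv2.imwrite("pics/sideF.png",a[:,:,::-1]);cv2.imwrite("pics/topF.png",b[:,:,::-1])
out=np.zeros((500,800,3),np.uint8)
out[:500,:450]=cv2.resize(a[110:310,170:350],None,fx=2.5,fy=2.5,interpolation=2)
out[:240,450:800]=cv2.resize(b[140:260,170:345],None,fx=2,fy=2,interpolation=2)
cv2.imwrite("pics/z9.png",out[:,:,::-1])
# measure grip block
def m(im,x0,y0,x1,y1):
    c=cv2.resize(im[y0:y1,x0:x1],None,fx=4,fy=4,interpolation=2);k=cv2.inRange(cv2.cvtColor(c,cv2.COLOR_RGB2HSV),(4,95,30),(14,255,255))
    k=cv2.morphologyEx(k,cv2.MORPH_OPEN,np.ones((9,9),np.uint8));n,l,st,ce=cv2.connectedComponentsWithStats(k)
    for i in np.argsort(-st[1:,4])[:2]+1: print(ce[i]/4+[x0-.4,y0-.4],st[i,4]/16)
    return ce[np.argmax(st[1:,4])+1]/4+[x0-.4,y0-.4]
p=m(a,282,118,325,160);q=m(b,295,170,335,215);print(tri(p,q))
plan()
E
```

```text
time_s: 14.3
eef_pos: [0.5925, -0.2303, 0.2172]
eef_rot: [0.004, 0.645, 0.765, 0.001]
wrist_force: [-0.5, 0.5, 0.2]
opening: 0.848
time_s: 14.92
eef_pos: [0.5922, -0.2301, 0.2738]
eef_rot: [0.004, 0.644, 0.765, 0.001]
wrist_force: [0.2, -0.6, 0.2]
opening: 0.849
time_s: 15.55
eef_pos: [0.6139, -0.3588, 0.3859]
eef_rot: [0.006, 0.644, 0.765, 0.001]
wrist_force: [-0.1, -0.5, 0.4]
opening: 0.85
time_s: 16.18
eef_pos: [0.6321, -0.4656, 0.3843]
eef_rot: [0.004, 0.644, 0.765, 0.001]
wrist_force: [-0.2, -0.2, -0.3]
opening: 0.85
[298.00492958 129.7362523 ] 102.0625
[298.63165939 139.89366812] 14.3125
[320.99132406 187.52427449] 103.375
[308.1 191.1] 8.4375
(array([ 0.59508568, -0.23643416,  0.21936523]), np.float64(0.0010643746035327972))
t 16.275 pos [ 0.6324 -0.465   0.3847] F [ 0.12  0.01 -0.2 ] open 0.852
```

View pics/z9.png

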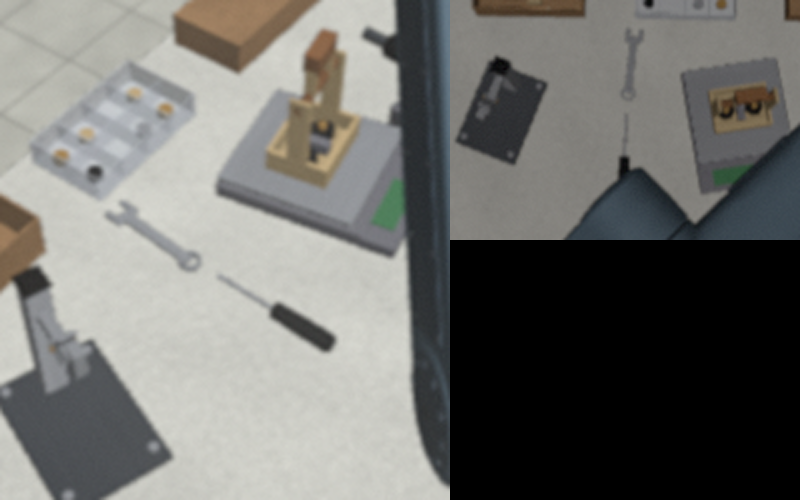

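The tote stands upright on the plate, near display (320,120). The keeper tongue is back at the beak, the bystanders are in place and the arm is clear.

```bash
python3 -c "
from bench import ctrl
print(ctrl.hand_in())"
```

```text
the job is handed in; nothing more can be done
None
```

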